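Close the battery door of the kitchen scale

TASK

The white kitchen scale lies upside down with fresh cells in its open battery bay. Take the blue battery door by its grip rib, hook its front tab under the bar at the front of the bay while the rear of the door is raised, then swing the rear down past the orange catch until the door snaps in and lies flat. Let go of it and leave the other things on the table where they are.

Things in the scene. Friction and masses are not known exactly. Their poses are not given: they have to be found in the camera images.
- scale: White kitchen scale lying upside down, heavy, does not move. Origin: centre of its underside, on the table; x runs from the slot (front, -x) to the orange catch (rear, +x), z up. Case 190 (x) x 150 (y) mm on a 198 x 158 mm steel plate, top at z = 50 mm; four feet (radius 11 mm) at x = +-80, y = +-61 mm stand up to z = 70 mm.
- bay (a point): Middle of the open battery bay at ledge height (scale x 0, y 0, z 34 mm); axes as the scale's. Bay: scale x -45 to +48, y -48 to +48 mm. Side ledges at z = 34 mm carry the closed door; the green cells lie lower. Closed, the door's origin is here, within about 3 mm in x and 8 mm in y, its axes along the scale's.
- slot (a point): Mouth of the front slot (scale x -45, y 0, z 40 mm); axes as the scale's. A bar, scale z = 45 to 50 mm, with its rear edge at x = -45 mm, covers a pocket as wide as the bay: end wall at x = -61 mm, floor at z = 24 mm. The door's tab belongs in there.
- catch_tip (a point): Lower tip of the orange sprung catch (scale x 40, y 0, z 44 mm when at rest). It is a 34 mm wide snap finger; its front face slopes up to x = 52, z = 64 mm. Pressed by the door's rear edge coming down (a few newtons, under 8 N there) it yields up to 13 mm to +x, then springs back over the door. Rear wall of the bay: x = 48 mm.
- door: Blue battery door, about 80 g, lying flat on the table, rib up. Origin: centre of its plate's underside; x from front tab (-x) to rear edge (+x), z up. Plate 90 (x) x 80 x 6 mm. Tab 50 mm wide, 4 mm thick, x = -45 to -59 mm, flush below. Grip rib 12 mm thick (y), x = -25 to +35 mm, up to z = 30 mm: pinch across y. Front low and tilted 20 to 25 degrees, it goes in clear of the catch.
- tab_tip (a point): Middle of the tip of the door's front tab, at its underside (door x = -59 mm, y = 0, z = 0). Axes as the door's.
- rear_edge (a point): Middle of the rear edge of the door's underside (door x = +45 mm, y = 0, z = 0). Axes as the door's.
- pot_lid_2: Bystander: round steel pot lid with a knob, 118 mm wide, 27 mm high; origin at the centre of its underside. Leave alone.
- timer: Bystander: round twist timer, red on white, 62 mm wide, 40 mm high; origin at the centre of its underside. Leave alone.

How it is judged (in metres and radians):
On the way:
1. the tab is hooked under the bar, in the slot, while the rear of the door is raised (x of tab_tip in the frame of slot between -0.02 and -0.005 m and z of tab_tip in the frame of slot between -0.02 and 0.005 m and horizontal distance between tab_tip and slot below 0.025 m and angle between door's own z axis and vertical above 0.1 rad), for 0.1 s.
At the end, for the whole second after the job is handed in: The door lies at rest in the bay, right side up and flat (within 6 degrees), its middle within 14 mm of the bay's middle and turned less than 15 degrees from the scale, the tab at least 5 mm under the bar and its rear edge snapped down below the catch (within 5 mm of the ledge height) (horizontal distance between door and bay below 0.014 m and angle between the x axis of door and the x axis of scale, either way round below 0.26 rad and x of tab_tip in the frame of slot below -0.005 m and z of tab_tip in the frame of slot below 0.004 m and z of rear_edge in the frame of bay below 0.005 m and angle between door's own z axis and vertical below 0.1 rad and linear speed of door below 0.02 m/s); the robot touches nothing.
It fails at once if the loose pot lid or the timer is moved more than 20 mm (distance of any of pot_lid_2, timer from where it was at the start of the episode above 0.02 m).
It also fails if it takes over 42 s, if anything falls off the work surface, if the arm or the gripper's body presses on something with over 40 N, if the wrist force passes 120 N, or if a joint passes its speed limit or range.

ROBOT

A 6-joint arm with a two-finger parallel gripper is mounted at the origin on a cart in front of the work surface, level with it; the furniture and walls round the work are solid. World frame = base frame: x ahead of the robot, y to its left, z up, the work surface at z = 0. Lengths are in mm, angles in rad, forces in N, time in s.
With the tool pointing down it reaches from about 250 to 775 mm from the base axis. Payload 4 kg.
Tool frame: the origin (TCP) lies between the finger pads; the fingertips stand 8 mm ahead of it and the grasp point (between the pads) lies 11 mm behind it (arm.tips_ahead is the distance from the TCP to the fingertips, in mm); z points along the fingers, y is the direction in which the jaws open and shut (so a half turn about z gives the same grasp; the last joint's range is limited). The gripper opens to 94 mm and grips with 3 to 60 N. Pads are 16 mm wide; open, the fingers measure 119 mm over their backs; the gripper's body (75 mm by 177 mm) begins 78 mm behind the grasp point.
Start: joints at [-1.336, 0.087, 1.371, -0, 1.684, -0.103], TCP at [182.275, -518.937, 213.506] pointing down, gripper open.
Joint ranges: [-3.1, 3.1], [-0.76, 2.03], [0.27, 2.55], [-1.08, 4.22], [0.17, 2.65], [-2.57, 2.57]. Speed limits (rad/s): [2.79, 2.79, 3.14, 3.14, 3.14, 3.14].

INTERFACE

Orientations are given as a rotation vector (axis times angle).
In Python, from station import get_obs, viewer, close_job, arm gives the robot as it stands.
- The arm moves only by the tool apply_moves, never from a script. Its argument "rows" is a list of rows, each an object with "delta_rot": the turn, a rotation vector about the world's x, y, z in degrees, a list of three; "slide": the shift along the world's x, y, z in cm, a list of three; "hand": the gripper command: -1 is fully open, 1 is shut, values between are in proportion. In form: [{"delta_rot": [ax, ay, az], "slide": [x, y, z], "hand": hand}, ...]. A call has exactly 5 rows; each row is the pose to reach, as a shift and turn from the pose commanded when the call began; what a row does not reach only later rows make up. A row lasts 1/10 s, in which the tool goes at most 50 mm and 8.59 degrees, less where a joint would pass 70% of its speed; a pose out of reach is approached as far as the arm can. A call with a gripper value outside its range is refused whole. The fingers move at their own pace and stop on an object; "newtons" is the grip in N (left out, the last holds). Time passes only in rows, so rows that repeat a pose let the fingers close, or fill a call up. It gives the time, the measured TCP pose, the force and the opening at its end, in the units of the state.
- get_obs(): the state, without advancing time (a new reading comes with each control period).
- viewer.snapshot(name): name is "scene" or "side" or "wrist"; returns (picture, depth): 400x640x3 uint8, red, green, blue; 400x640 float32, mm along the optical axis (not along the pixel's ray), 0 where there is no reading.
- viewer.camera_info(name): a dict with "fov_y" (degrees; the focal length in pixels is half the picture's height over the tangent of half this angle, whatever the lens; pixels are square), "cx", "cy" (the principal point, pixels), "dist_coeffs" ([k1, k2, p1, p2, k3] as OpenCV has them; the pictures are not rectified), "position" and "rotation" of the camera in the world; the wrist camera has in their place "mount" (4x4, takes a point from camera to tool coordinates, whose origin is the TCP and whose axes are the flange's). Camera axes: x right, y up, looking along -z (the intrinsics and any distortion apply to the point x, -y, -z); pixel columns grow to the right and rows downward; lengths in mm; the calibration is good to about 2 mm. A picture is of the moment at which its call begins: read the wrist's pose just before it. camera_info takes no time and is no camera call.
- close_job(): hands the job in, once; it reports no verdict.
The state is a dict: "time": time; "qpos": joint angles; "qvel": joint speeds; "joint_torque": joint torques, N m; "ee_pos": TCP position; "ee_rot": TCP orientation; "force": force on the tool from outside, world axes, zero at the start; "moment": the same for the moment, N m; "finger_gap": finger opening in mm.
Only numpy, scipy, OpenCV 4.12 (cv2) and the standard library are available. Lean on these libraries where they do the work, as an engineer would, in place of code of your own. Each camera call takes 0.05 s, during which the arm holds its last target. There are 200 camera calls.

## Working session

There is one attempt and no reset: what is moved stays moved. The work goes in short steps, Python scripts to look and compute and a tool call to move; the robot and the scene stay as the last step left them, time stands still between calls to the robot, and variables do not carry over. Pictures are saved under pics/ and viewed, about 8 in all and at most 12, crops included, and the job is handed in when it is done.

Besides the shell and the picture viewer there is one more tool, called after ">>>" by a JSON object that holds its "op" and its "data". apply_moves: Moves the arm, as the interface text tells. Its arguments: {"type":"object","properties":{"rows":{"type":"array","items":{"type":"object","properties":{"delta_rot":{"type":"array","items":{"type":"number"}},"slide":{"type":"array","items":{"type":"number"}},"hand":{"type":"number"}}}},"newtons":{"type":"number"}},"required":["rows"]}

```bash
mkdir -p pics; cat > h.py <<'E'
import numpy as np, cv2
from scipy.spatial.transform import Rotation as R
from station import get_obs, viewer, close_job, arm
def snap(name,fn=None):
    o=get_obs(); p,d=viewer.snapshot(name); i=viewer.camera_info(name)
    if 'mount' in i:
        T=np.eye(4);T[:3,:3]=R.from_rotvec(o['ee_rot']).as_matrix();T[:3,3]=o['ee_pos'];T=T@np.array(i['mount'])
        C,Rm=T[:3,3],T[:3,:3]
    else:
        C=np.array(i['position']);Rm=np.array(i['rotation'])
        if Rm.shape!=(3,3): Rm=R.from_rotvec(Rm).as_matrix()
    f=200/np.tan(np.radians(i['fov_y'])/2)
    K=np.array([[f,0,i['cx']],[0,f,i['cy']],[0,0,1.]])
    if fn: cv2.imwrite('pics/'+fn,p[:,:,::-1])
    return dict(p=p,d=d,C=C,R=Rm,K=K,D=np.array(i['dist_coeffs'],float))
def rays(s,px):
    u=cv2.undistortPoints(np.array(px,float).reshape(-1,1,2),s['K'],s['D']).reshape(-1,2)
    return np.c_[u[:,0],-u[:,1],-np.ones(len(u))]
def onplane(s,px,z):
    d=rays(s,px)@s['R'].T
    return s['C']+d*((z-s['C'][2])/d[:,2])[:,None]
def bydepth(s,px):
    px=np.array(px).reshape(-1,2).astype(int); r=rays(s,px)
    return s['C']+(r*s['d'][px[:,1],px[:,0]][:,None])@s['R'].T
E
python3 - <<'E'
from h import *
o=get_obs();print(o)
for n in ('scene','side','wrist'):
    s=snap(n,n+'0.png');print(n,s['C'],s['R'].round(2).tolist(),s['K'][0,0],s['D'])
a=[cv2.imread(f'pics/{n}0.png') for n in('scene','side','wrist')]
cv2.imwrite('pics/a.png',cv2.resize(np.vstack(a[:1]),None,fx=1.25,fy=1.25))
E
```

```text
{'time': 0.0, 'qpos': array([-1.33612479e+00,  8.79622241e-02,  1.37224298e+00, -1.07966662e-06,
        1.68359051e+00, -1.03104936e-01]), 'qvel': array([-0.00109892, -0.00107692, -0.00089309,  0.00104961,  0.00091291,
       -0.00141989]), 'joint_torque': array([-9.85171464e-04, -3.40179670e+01, -3.02426183e+01,  7.16534327e-02,
        3.28683481e-02, -1.75956188e-04]), 'ee_pos': array([ 182.13398893, -518.40859922,  212.30592969]), 'ee_rot': array([-3.09472792e+00, -5.27689663e-01,  2.29004620e-04]), 'force': array([-0.29758308, -0.10777238, -0.13465692]), 'moment': array([0.02716078, 0.00446682, 0.00719079]), 'finger_gap': 94.1528688904056}
scene [-277.66324044  720.43397282 1148.77970773] [[-0.65, 0.53, -0.55], [-0.76, -0.43, 0.48], [0.02, 0.73, 0.68]] 459.1728286505231 [-0.06861037  0.          0.          0.          0.        ]
side [580.93506651 980.32919869 677.27945371] [[-1.0, -0.01, 0.0], [0.0, -0.5, 0.86], [-0.01, 0.86, 0.5]] 400.26459763513174 [-0.05225173  0.          0.          0.          0.        ]
wrist [ 245.07236728 -498.20971534  383.50814988] [[0.33, 0.92, 0.21], [-0.94, 0.32, 0.07], [-0.0, -0.23, 0.97]] 336.6590919626482 [-0.03675265  0.          0.          0.          0.        ]
```

View pics/a.png

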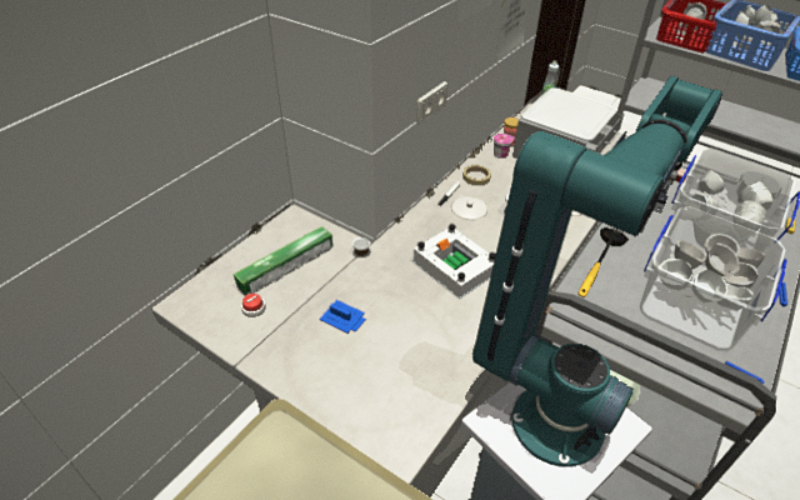

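View pics/side0.png

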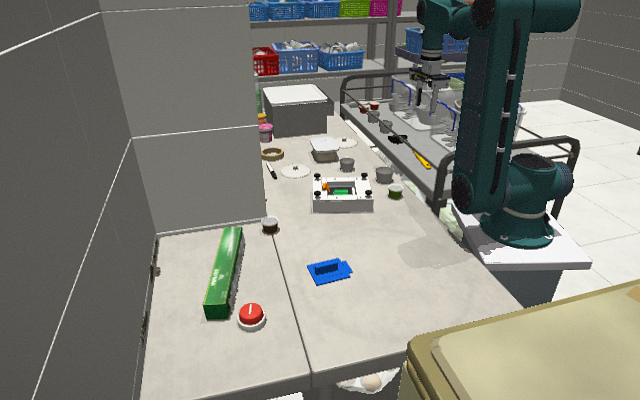

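The scene view shows the blue door at about (343,317) with the red timer to its left. The scale is at about (455,260), with orange catch and green cells visible, and the pot lid is at (468,208). The side view agrees, with the door at (328,270) and the scale at (343,193). Next I'll get rough positions.

```bash
cat >> h.py <<'E'
def mask(p,lo,hi):
    return cv2.inRange(cv2.cvtColor(np.ascontiguousarray(p),cv2.COLOR_RGB2HSV),np.array(lo),np.array(hi))
def blobs(m,amin=15):
    n,l,st,c=cv2.connectedComponentsWithStats(m)
    return [(st[i,4],c[i],l==i) for i in range(1,n) if st[i,4]>=amin]
BLUE=((100,140,60),(125,255,255)); ORANGE=((8,150,100),(22,255,255)); GREEN=((50,120,60),(80,255,255)); RED=((0,170,90),(6,255,255))
E
python3 - <<'E'
from h import *
for n in('scene','side'):
    s=snap(n)
    for k,c in dict(BLUE=BLUE,ORANGE=ORANGE,GREEN=GREEN,RED=RED).items():
        for a,cen,m in blobs(mask(s['p'],*c)):
            ys,xs=np.nonzero(m); P=bydepth(s,np.c_[xs,ys]); P=P[(P[:,2]>-20)&(P[:,2]<100)]
            if len(P)<5 or P[:,0].mean()<0: continue
            r=cv2.minAreaRect(P[:,:2].astype(np.float32))
            print(n,k,a,cen.round(),P.mean(0).round(),P[:,2].min().round(),P[:,2].max().round(),r)
E
```

```text
scene BLUE 270 [635.  47.] [  552. -2712.    16.] -20.0 48.0 ((585.270751953125, -2796.385986328125), (49.515892028808594, 408.859619140625), 24.302000045776367)
scene BLUE 539 [274. 253.] [557. 191.  11.] -1.0 38.0 ((558.3734130859375, 187.44357299804688), (101.42923736572266, 81.43606567382812), 18.234222412109375)
scene ORANGE 18 [408. 100.] [ 857. -771.   92.] 80.0 99.0 ((857.1591796875, -769.1830444335938), (51.07477569580078, 29.296741485595703), 15.506362915039062)
scene ORANGE 54 [355. 195.] [ 565. -170.   55.] 32.0 70.0 ((565.8212890625, -171.04824829101562), (33.21441650390625, 18.902320861816406), 86.38323974609375)
scene ORANGE 68 [472. 224.] [ 205. -375.   61.] 46.0 75.0 ((208.1401824951172, -378.97406005859375), (19.716257095336914, 122.8158950805664), 15.988051414489746)
scene GREEN 19 [241. 201.] [803. 156.  44.] 39.0 49.0 ((802.166748046875, 154.50765991210938), (4.374355792999268, 51.221038818359375), 3.9535751342773438)
scene GREEN 152 [365. 208.] [ 516. -176.   27.] 14.0 34.0 ((518.8233032226562, -177.17298889160156), (65.81802368164062, 48.626853942871094), 89.81
[... 2004 characters left out ...]
8505859375), (19.09062957763672, 11.510844230651855), 59.70952224731445)
side GREEN 151 [211. 295.] [827. 324.  49.] 46.0 51.0 ((823.107177734375, 324.0317077636719), (62.099220275878906, 30.937604904174805), 89.23409271240234)
side RED 32 [264.  49.] [ 1103. -2896.    32.] 13.0 53.0 ((1106.6051025390625, -2899.54833984375), (106.21691131591797, 77.50973510742188), 20.811582565307617)
side RED 298 [267.  63.] [ 1040. -2519.    24.] -19.0 56.0 ((1070.738037109375, -2689.846435546875), (193.85328674316406, 464.8020935058594), 8.602185249328613)
side RED 357 [251. 314.] [735. 364.  34.] 22.0 39.0 ((736.2600708007812, 358.7563171386719), (47.96128845214844, 48.65388488769531), 40.36760711669922)
```

>>> {"op": "apply_moves", "data": {"rows": [{"slide":[3,3.2,1],"delta_rot":[0,0,0],"hand":-1},{"slide":[6.5,6.8,2],"delta_rot":[0,0,0],"hand":-1},{"slide":[9.7,10.2,3],"delta_rot":[0,0,0],"hand":-1},{"slide":[13,13.5,4],"delta_rot":[0,0,0],"hand":-1},{"slide":[16,17,5],"delta_rot":[0,0,0],"hand":-1}]}}

```text
time: 0.75
ee_pos: [343.3, -347.4, 263.8]
ee_rot: [3.097, 0.528, 0.0]
force: [1.0, 0.1, 0.9]
finger_gap: 94.1
```

>>> {"op": "apply_moves", "data": {"rows": [{"slide":[3,3.2,0],"delta_rot":[0,0,0],"hand":-1},{"slide":[6.5,6.8,1],"delta_rot":[0,0,0],"hand":-1},{"slide":[9.7,10.2,1],"delta_rot":[0,0,0],"hand":-1},{"slide":[13,13.5,1],"delta_rot":[0,0,0],"hand":-1},{"slide":[16,17,1],"delta_rot":[0,0,0],"hand":-1}]}}

```text
time: 1.25
ee_pos: [503.5, -177.3, 273.5]
ee_rot: [3.096, 0.528, 0.0]
force: [-0.0, -0.9, -0.1]
finger_gap: 94.1
```

>>> {"op": "apply_moves", "data": {"rows": [{"slide":[0,0,0],"delta_rot":[0,0,0],"hand":-1},{"slide":[0,0,0],"delta_rot":[0,0,0],"hand":-1},{"slide":[0,0,0],"delta_rot":[0,0,0],"hand":-1},{"slide":[0,0,0],"delta_rot":[0,0,0],"hand":-1},{"slide":[0,0,0],"delta_rot":[0,0,0],"hand":-1}]}}

```text
time: 1.75
ee_pos: [501.6, -180.1, 273.7]
ee_rot: [3.097, 0.524, 0.0]
force: [0.9, 0.1, -0.3]
finger_gap: 93.8
```

```bash
python3 - <<'E'
from h import *
o=get_obs();print(o['time'],o['ee_pos'],np.abs(o['qvel']).max())
s=snap('wrist','w1.png'); np.save('w1.npy',s,allow_pickle=True)
E
```

```text
1.75 [ 501.57879863 -180.13215393  273.69880632] 0.0042596628366269275
```

View pics/w1.png

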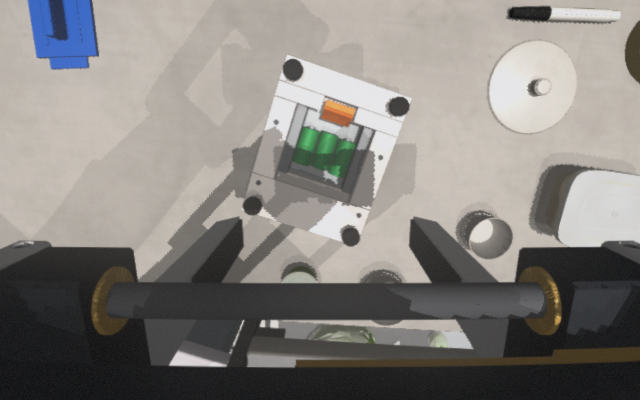

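The wrist view shows the whole scale: feet at (292,69), (398,107), (253,205), (350,236), catch at (338,111), so the slot is on the robot side. The door is at top left with its tab at (70,62), also facing the robot. The pot lid is clear at (533,86).

```bash
python3 - <<'E'
from h import *
s=np.load('w1.npy',allow_pickle=True).item()
P=[]
for c in [(292,69),(398,107),(253,205),(350,236)]:
    ys,xs=np.mgrid[c[1]-14:c[1]+15,c[0]-14:c[0]+15]; px=np.c_[xs.ravel(),ys.ravel()]
    Q=bydepth(s,px); g=s['p'][px[:,1],px[:,0]].max(1)
    k=(g<70)&(Q[:,2]>64)&(Q[:,2]<76); (u,v),r=cv2.minEnclosingCircle(px[k].astype(np.float32))
    q=onplane(s,[px[k].mean(0)],70)[0]; print(k.sum(),Q[k].mean(0).round(1),q.round(1),(u,v,r)); P.append(q)
P=np.array(P)   # rear-left(y+), rear-right, front-left, front-right
L=np.array([[80,61],[80,-61],[-80,61],[-80,-61]],float)
Rr,_=R.align_vectors(np.c_[P[:,:2]-P[:,:2].mean(0),np.zeros(4)],np.c_[L,np.zeros(4)])
print('centre',P.mean(0),'yaw',np.degrees(Rr.as_rotvec()),'res',(P[:,:2]-P[:,:2].mean(0)-Rr.apply(np.c_[L,np.zeros(4)])[:,:2]).round(1).tolist())
ys,xs=np.nonzero(mask(s['p'],*ORANGE)); k=(abs(xs-338)<30)&(ys<140);Q=bydepth(s,np.c_[xs,ys][k])
print('catch local',Rr.inv().apply(Q-[*P.mean(0)[:2],0])[:,:].min(0),Rr.inv().apply(Q-[*P.mean(0)[:2],0]).max(0))
E
```

```text
60 [ 599.6 -111.1   69.9] [ 599.6 -111.1   70. ] (292.5, 69.0, 9.34087085723877)
237 [ 598.1 -231.4   69.8] [ 598.1 -231.3   70. ] (398.3292541503906, 106.08536529541016, 9.203405380249023)
232 [ 438.8 -113.    69.5] [ 439.  -113.1   70. ] (252.3275909423828, 205.36207580566406, 8.778820991516113)
86 [ 441.1 -234.1   69.2] [ 441.4 -234.    70. ] (350.0, 236.5, 8.20071029663086)
centre [ 519.50798701 -172.36499351   70.        ] yaw [0.         0.         0.60379871] res [[0.7, -0.6], [-2.1, 1.2], [0.1, -0.9], [1.2, 0.2]]
catch local [ 39.5455214  -16.36863238  44.96938369] [ 58.94020462  16.07615816 444.7779644 ]
```

>>> {"op": "apply_moves", "data": {"rows": [{"slide":[0.5,4.5,0],"delta_rot":[0,0,0],"hand":-1},{"slide":[1,9,0],"delta_rot":[0,0,0],"hand":-1},{"slide":[1.5,13.5,0],"delta_rot":[0,0,0],"hand":-1},{"slide":[2,18,0],"delta_rot":[0,0,0],"hand":-1},{"slide":[2.5,22,0],"delta_rot":[0,0,0],"hand":-1}]}}

```text
time: 2.3
ee_pos: [527.1, 42.4, 273.8]
ee_rot: [3.097, 0.527, 0.001]
force: [1.1, -0.5, -0.4]
finger_gap: 94.4
```

>>> {"op": "apply_moves", "data": {"rows": [{"slide":[0.5,4.5,-1],"delta_rot":[0,0,0],"hand":-1},{"slide":[1,9,-2],"delta_rot":[0,0,0],"hand":-1},{"slide":[1.5,13,-3],"delta_rot":[0,0,0],"hand":-1},{"slide":[1.5,14.5,-4],"delta_rot":[0,0,0],"hand":-1},{"slide":[1.5,14.5,-4],"delta_rot":[0,0,0],"hand":-1}]}}

```text
time: 2.8
ee_pos: [541.3, 186.9, 231.3]
ee_rot: [3.096, 0.532, -0.006]
force: [-0.9, -0.1, -1.0]
finger_gap: 94.2
```

>>> {"op": "apply_moves", "data": {"rows": [{"slide":[0,0,0],"delta_rot":[0,0,0],"hand":-1},{"slide":[0,0,0],"delta_rot":[0,0,0],"hand":-1},{"slide":[0,0,0],"delta_rot":[0,0,0],"hand":-1},{"slide":[0,0,0],"delta_rot":[0,0,0],"hand":-1},{"slide":[0,0,0],"delta_rot":[0,0,0],"hand":-1}]}}

```text
time: 3.3
ee_pos: [542.5, 185.3, 234.0]
ee_rot: [3.097, 0.526, 0.001]
force: [-0.2, 1.0, 0.0]
finger_gap: 94.4
```

```bash
python3 - <<'E'
from h import *
o=get_obs();print(o['time'],o['ee_pos'],np.abs(o['qvel']).max())
s=snap('wrist','w2.png'); np.save('w2.npy',s,allow_pickle=True)
b=max(blobs(mask(s['p'],(100,120,40),(125,255,255))),key=lambda t:t[0]); print(b[0],b[1])
ys,xs=np.nonzero(b[2]); px=np.c_[xs,ys]; Q=bydepth(s,px)
for nm,lo,hi,z in(('plate',-3,12,6),('rib',26,36,30)):
    k=(Q[:,2]>lo)&(Q[:,2]<hi); P=onplane(s,px[k],z)
    r=cv2.minAreaRect(P[:,:2].astype(np.float32)); print(nm,k.sum(),Q[k].mean(0).round(1),r,P.mean(0).round(1))
E
```

```text
3.3 [542.50599025 185.3472336  233.99181306] 0.005883327314814537
5203 [329.92004613 150.45127811]
plate 4582 [565.6 186.9   5.7] ((561.7124633789062, 186.4632110595703), (101.12696075439453, 78.50736999511719), 19.29996109008789) [565.6 186.9   6. ]
rib 594 [573.1 191.   29.6] ((572.6640014648438, 191.34603881835938), (59.76484298706055, 12.039361000061035), 19.580402374267578) [573.2 191.   30. ]
```

View pics/w2.png

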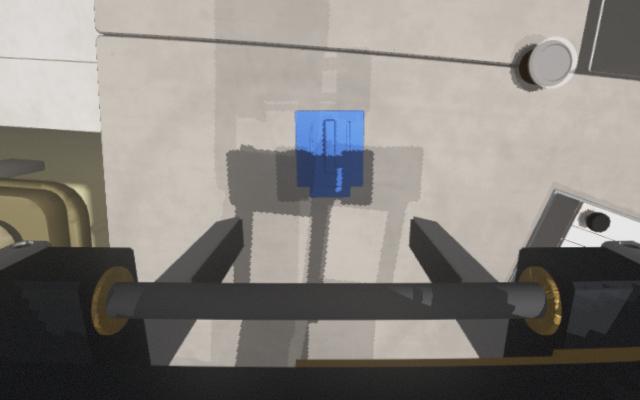

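The scale pose is consistent: foot residuals are within about 2 mm, and the catch tip reads local x 39.5, y ±16, against 40 and ±17 in the spec. For the door, the rib gives origin (568,189.7) with yaw 19.5°, and the plate outline gives (568.3,188.8). The measured rib size is 59.8 × 12.0, matching the spec. The wrist view shows the door at (330,150) with its tab toward the gripper, and the tool yaw already fits. Next I'll grasp at door x ≈ +8.

>>> {"op": "apply_moves", "data": {"rows": [{"slide":[1.1,0.2,-3],"delta_rot":[0,0,0],"hand":-1},{"slide":[2.2,0.4,-7],"delta_rot":[0,0,0],"hand":-1},{"slide":[3.3,0.6,-11],"delta_rot":[0,0,0],"hand":-1},{"slide":[3.3,0.6,-15],"delta_rot":[0,0,0],"hand":-1},{"slide":[3.3,0.6,-17],"delta_rot":[0,0,0],"hand":-1}]}}

```text
time: 3.85
ee_pos: [572.9, 191.3, 58.7]
ee_rot: [3.096, 0.528, -0.011]
force: [-0.4, 0.1, -0.9]
finger_gap: 94.1
```

>>> {"op": "apply_moves", "data": {"rows": [{"slide":[0,0,-1.5],"delta_rot":[0,0,0],"hand":-1},{"slide":[0,0,-3],"delta_rot":[0,0,0],"hand":-1},{"slide":[0,0,-4],"delta_rot":[0,0,0],"hand":-1},{"slide":[0,0,-4.6],"delta_rot":[0,0,0],"hand":-1},{"slide":[0,0,-4.6],"delta_rot":[0,0,0],"hand":-0.5}]}}

```text
time: 4.35
ee_pos: [575.2, 192.0, 17.2]
ee_rot: [3.097, 0.528, -0.001]
force: [0.1, -0.3, 0.4]
finger_gap: 88.9
```

>>> {"op": "apply_moves", "data": {"rows": [{"slide":[0,0,0],"delta_rot":[0,0,0],"hand":0.3},{"slide":[0,0,0],"delta_rot":[0,0,0],"hand":0.6},{"slide":[0,0,0],"delta_rot":[0,0,0],"hand":1},{"slide":[0,0,0],"delta_rot":[0,0,0],"hand":1},{"slide":[0,0,0],"delta_rot":[0,0,0],"hand":1}], "newtons": 35}}

```text
time: 4.85
ee_pos: [575.4, 192.1, 17.8]
ee_rot: [3.097, 0.528, 0.001]
force: [-1.0, 1.3, 0.5]
finger_gap: 49.3
```

>>> {"op": "apply_moves", "data": {"rows": [{"slide":[0,0,0],"delta_rot":[0,0,0],"hand":1},{"slide":[0,0,0],"delta_rot":[0,0,0],"hand":1},{"slide":[0,0,0],"delta_rot":[0,0,0],"hand":1},{"slide":[0,0,0],"delta_rot":[0,0,0],"hand":1},{"slide":[0,0,0],"delta_rot":[0,0,0],"hand":1}]}}

```text
time: 5.35
ee_pos: [575.3, 192.1, 17.5]
ee_rot: [3.097, 0.528, -0.0]
force: [-0.1, -0.1, -0.2]
finger_gap: 11.4
```

The finger gap is 11.4 on a 12 mm rib, so the door is gripped. Next I'll lift it, yaw to the scale, carry it over and tilt by 22°.

>>> {"op": "apply_moves", "data": {"rows": [{"slide":[0,0,3],"delta_rot":[0,0,0],"hand":1},{"slide":[0,-3,6.5],"delta_rot":[0,0,-5],"hand":1},{"slide":[-1,-7,9.5],"delta_rot":[0,0,-10],"hand":1},{"slide":[-2,-11,13],"delta_rot":[0,0,-15],"hand":1},{"slide":[-3,-15,16],"delta_rot":[0,0,-18.7],"hand":1}]}}

```text
time: 5.85
ee_pos: [545.9, 45.7, 175.2]
ee_rot: [3.141, 0.014, 0.001]
force: [0.8, -0.9, -0.6]
finger_gap: 11.9
```

>>> {"op": "apply_moves", "data": {"rows": [{"slide":[-0.3,-4.3,0],"delta_rot":[0,-3,0],"hand":1},{"slide":[-0.6,-8.6,0],"delta_rot":[0.1,-8,0],"hand":1},{"slide":[-0.9,-13,0],"delta_rot":[0.1,-13,0],"hand":1},{"slide":[-1.1,-17.3,0],"delta_rot":[0.2,-18,0],"hand":1},{"slide":[-1.2,-21.4,0],"delta_rot":[0.2,-22,0],"hand":1}]}}

```text
time: 6.35
ee_pos: [533.4, -168.7, 174.1]
ee_rot: [-3.083, -0.017, -0.604]
force: [0.5, 0.6, -2.0]
finger_gap: 11.6
```

>>> {"op": "apply_moves", "data": {"rows": [{"slide":[0,0,0],"delta_rot":[0,0,0],"hand":1},{"slide":[0,0,0],"delta_rot":[0,0,0],"hand":1},{"slide":[0,0,0],"delta_rot":[0,0,0],"hand":1},{"slide":[0,0,0],"delta_rot":[0,0,0],"hand":1},{"slide":[0,0,0],"delta_rot":[0,0,0],"hand":1}]}}

```text
time: 6.85
ee_pos: [535.1, -165.7, 174.0]
ee_rot: [-3.082, -0.022, -0.599]
force: [-0.7, -0.1, -1.1]
finger_gap: 11.9
```

```bash
cat > look.py <<'E'
from h import *
import sys
o=get_obs();T=R.from_rotvec(o['ee_rot']);print(o['time'],o['ee_pos'].round(1),T.as_matrix().round(3).tolist(),o['finger_gap'],o['force'])
n=sys.argv[1]
w=snap('wrist','w%s.png'%n); s=snap('scene','s%s.png'%n); d=snap('side')
a=cv2.resize(np.ascontiguousarray(s['p'][130:270,280:440,::-1]),None,fx=2.5,fy=2.5)
b=cv2.resize(np.ascontiguousarray(d['p'][130:270,270:430,::-1]),None,fx=2.5,fy=2.5)
c=cv2.resize(np.ascontiguousarray(w['p'][:,140:500,::-1]),(400,444))
cv2.imwrite('pics/v%s.png'%n,np.vstack([np.hstack([a,b])]) ); cv2.imwrite('pics/c%s.png'%n,w['p'][:,:,::-1])
# door points in TCP-frame
b=max(blobs(mask(w['p'],(100,120,40),(125,255,255))),key=lambda t:t[0]); ys,xs=np.nonzero(b[2]); Q=bydepth(w,np.c_[xs,ys])
L=T.inv().apply(Q-o['ee_pos']); print('wrist blue',b[0],b[1],'tool-frame p1,p50,p99',np.percentile(L,[1,50,99],axis=0).round(1).tolist())
np.save('L%s.npy'%n,L)
E
python3 look.py 3
```

```text
6.85 [ 535.1 -165.7  174. ] [[0.927, 0.014, 0.374], [0.013, -1.0, 0.004], [0.374, 0.001, -0.927]] 11.937585750885896 [-0.65321122 -0.11226488 -1.07156301]
wrist blue 10518 [325.78332383 208.30347975] tool-frame p1,p50,p99 [[-16.8, -37.6, -13.3], [17.6, 1.1, 11.7], [36.9, 39.7, 13.4]]
```

View pics/c3.png

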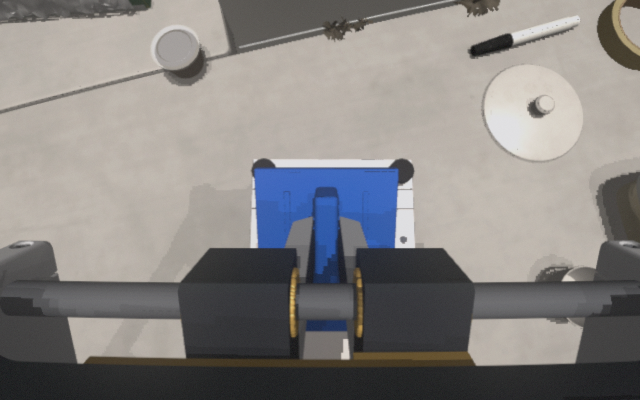

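The wrist view shows the door held squarely, with its rear edge at (325,170) over the rear feet. In the tool frame the rear edge sits at x = 36.9 (so the TCP is at door x = 8.1) and the plate top at z = 11.7 to 12, as planned. The arm stopped 6 mm short in y, so I'll correct that while descending.

>>> {"op": "apply_moves", "data": {"rows": [{"slide":[-0.1,-0.3,-2],"delta_rot":[0,0,0],"hand":1},{"slide":[-0.2,-0.6,-4],"delta_rot":[0,0,0],"hand":1},{"slide":[-0.2,-0.6,-6],"delta_rot":[0,0,0],"hand":1},{"slide":[-0.2,-0.6,-7.5],"delta_rot":[0,0,0],"hand":1},{"slide":[-0.2,-0.6,-7.5],"delta_rot":[0,0,0],"hand":1}]}}

```text
time: 7.5
ee_pos: [530.8, -171.9, 95.7]
ee_rot: [-3.081, -0.018, -0.59]
force: [-0.3, -0.3, -1.0]
finger_gap: 11.8
```

```bash
python3 look.py 4; python3 - <<'E'
from h import *
L=np.load('L4.npy'); k=(L[:,2]>9)&(abs(L[:,1])>14); A=np.c_[L[k,:2],np.ones(k.sum())]; c=np.linalg.lstsq(A,L[k,2],rcond=None)[0]; print('plate plane in tool',c)
E
```

```text
7.5 [ 530.8 -171.9   95.7] [[0.929, 0.012, 0.37], [0.01, -1.0, 0.006], [0.37, -0.002, -0.929]] 11.78744300294804 [-0.25177061 -0.27730132 -1.04822589]
wrist blue 10419 [325.8910644  208.63057875] tool-frame p1,p50,p99 [[-16.8, -37.7, -13.1], [17.4, 1.1, 11.7], [36.5, 39.8, 13.3]]
plate plane in tool [-5.52366604e-04 -7.23248825e-04  1.19301230e+01]
```

View pics/v4.png

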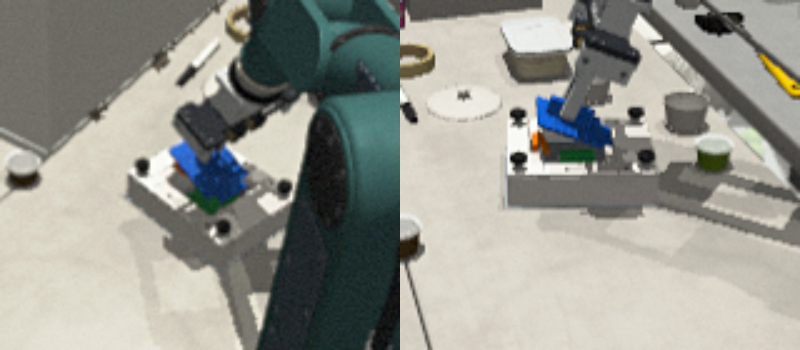

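Both views show the door tilted over the bay, tab end low at the slot side and rear edge above the orange catch. The plate is parallel to the tool (slopes under 0.001). Next I'll lower the tab to slot height, watching the force.

>>> {"op": "apply_moves", "data": {"rows": [{"slide":[0.2,0,-0.5],"delta_rot":[0,0,0],"hand":1},{"slide":[0.2,0,-1],"delta_rot":[0,0,0],"hand":1},{"slide":[0.2,0,-1.5],"delta_rot":[0,0,0],"hand":1},{"slide":[0.2,0,-1.8],"delta_rot":[0,0,0],"hand":1},{"slide":[0.2,0,-1.8],"delta_rot":[0,0,0],"hand":1}]}}

```text
time: 8.15
ee_pos: [533.9, -172.9, 79.9]
ee_rot: [-3.082, -0.017, -0.597]
force: [-0.7, 0.3, -1.4]
finger_gap: 11.8
```

>>> {"op": "apply_moves", "data": {"rows": [{"slide":[0,0,-0.1],"delta_rot":[0,0,0],"hand":1},{"slide":[0,0,-0.2],"delta_rot":[0,0,0],"hand":1},{"slide":[0,0,-0.3],"delta_rot":[0,0,0],"hand":1},{"slide":[0,0,-0.4],"delta_rot":[0,0,0],"hand":1},{"slide":[0,0,-0.4],"delta_rot":[0,0,0],"hand":1}]}}

```text
time: 8.65
ee_pos: [534.4, -173.2, 76.8]
ee_rot: [-3.083, -0.018, -0.599]
force: [0.5, 0.3, 0.1]
finger_gap: 11.7
```

```bash
cat > tip.py <<'E'
from h import *
P=[];F=[];Rv=[]
for i in range(4):
    viewer.snapshot('side'); o=get_obs(); P.append(o['ee_pos']);F.append(o['force']);Rv.append(o['ee_rot'])
p=np.mean(P,0); T=R.from_rotvec(Rv[-1]); S=R.from_euler('z',0.6,degrees=True)
def loc(x,z,y=1.0): return S.inv().apply(p+T.apply([x-8.2,y,17.9-z])-[519.5,-172.4,0])
print(o['time'],'tcp',p.round(2),'F',np.mean(F,0).round(2),'M',o['moment'].round(2),'gap',round(o['finger_gap'],1))
print('tab_tip',loc(-59,0).round(1),'origin',loc(0,0).round(1),'rear',loc(45,0).round(1),'tilt',round(np.degrees(np.arccos(-T.as_matrix()[2,2])),1))
E
python3 tip.py
```

```text
8.85 tcp [ 534.46 -173.21   76.93] F [ 0.06  0.19 -0.92] M [0.06 0.23 0.01] gap 11.6
tab_tip [-40.6  -2.1  35.2] origin [14.1 -2.  57.3] rear [55.8 -1.9 74.1] tilt 22.0
```

>>> {"op": "apply_moves", "data": {"rows": [{"slide":[0,0.1,-0.2],"delta_rot":[0,0,0],"hand":1},{"slide":[0,0.2,-0.4],"delta_rot":[0,0,0],"hand":1},{"slide":[-0.3,0.2,-0.4],"delta_rot":[0,0,0],"hand":1},{"slide":[-0.6,0.2,-0.4],"delta_rot":[0,0,0],"hand":1},{"slide":[-0.6,0.2,-0.4],"delta_rot":[0,0,0],"hand":1}]}}

```text
time: 9.35
ee_pos: [528.0, -171.2, 72.8]
ee_rot: [-3.083, -0.017, -0.599]
force: [-0.6, -0.1, -1.5]
finger_gap: 12.0
```

>>> {"op": "apply_moves", "data": {"rows": [{"slide":[-0.2,0,0],"delta_rot":[0,0,0],"hand":1},{"slide":[-0.4,0,0],"delta_rot":[0,0,0],"hand":1},{"slide":[-0.6,0,0],"delta_rot":[0,0,0],"hand":1},{"slide":[-0.8,0,0],"delta_rot":[0,0,0],"hand":1},{"slide":[-0.9,0,0],"delta_rot":[0,0,0],"hand":1}]}}

```text
time: 9.85
ee_pos: [519.2, -171.2, 72.9]
ee_rot: [-3.083, -0.017, -0.599]
force: [-0.3, -0.1, -1.5]
finger_gap: 11.7
```

```bash
python3 tip.py; python3 look.py 5
```

```text
10.05 tcp [ 519.36 -171.23   72.94] F [-0.09 -0.17 -0.72] M [0.04 0.28 0.05] gap 11.8
tab_tip [-55.7   0.1  31.2] origin [-1.   0.1 53.3] rear [40.7  0.2 70.1] tilt 22.0
10.05 [ 519.5 -171.2   73. ] [[0.927, 0.011, 0.375], [0.011, -1.0, 0.003], [0.375, 0.001, -0.927]] 11.797018416381299 [-1.29885031 -0.99997171 -0.74395589]
wrist blue 10498 [325.72470947 208.48180606] tool-frame p1,p50,p99 [[-16.8, -37.7, -13.2], [17.5, 1.1, 11.7], [36.7, 39.8, 13.3]]
```

View pics/v5.png

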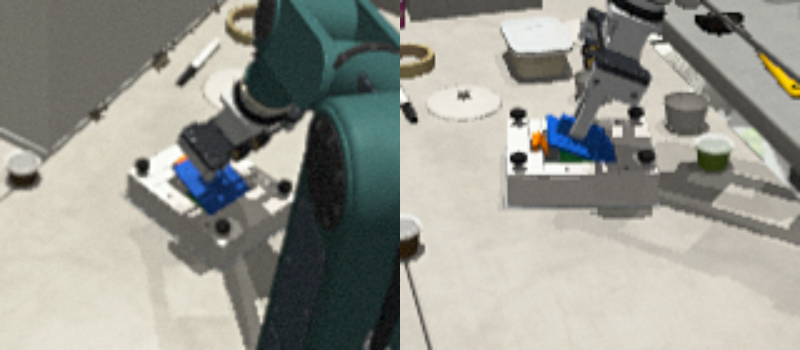

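No contact force. The tab tip is at scale (-55.7, 0.1, 31.2), which is 10.7 mm under the bar with 22° of tilt. The side crop shows the front tucked under the bar and the rear edge above the orange catch. Now I'll start the swing, with a firmer grip.

>>> {"op": "apply_moves", "data": {"rows": [{"slide":[0.09,0,-0.22],"delta_rot":[0,3,0],"hand":1},{"slide":[0.18,0,-0.43],"delta_rot":[0,6,0],"hand":1},{"slide":[0.3,0,-0.67],"delta_rot":[0,8.5,0],"hand":1},{"slide":[0.41,0,-0.91],"delta_rot":[0,11,0],"hand":1},{"slide":[0.41,0,-0.91],"delta_rot":[0,11,0],"hand":1}], "newtons": 55}}

```text
time: 10.7
ee_pos: [524.4, -171.3, 63.7]
ee_rot: [-3.125, -0.019, -0.3]
force: [-0.8, -0.7, -0.1]
finger_gap: 11.6
```

```bash
python3 tip.py
```

```text
10.9 tcp [ 523.57 -171.27   63.74] F [-0.97 -0.73 -0.03] M [0.03 0.16 0.01] gap 11.8
tab_tip [-58.4   0.1  33.3] origin [-0.5  0.1 44.6] rear [43.6  0.1 53.2] tilt 11.0
```

>>> {"op": "apply_moves", "data": {"rows": [{"slide":[0.1,0,-0.25],"delta_rot":[0,2.5,0],"hand":1},{"slide":[0.19,0,-0.5],"delta_rot":[0,5,0],"hand":1},{"slide":[0.26,0,-0.68],"delta_rot":[0,6.5,0],"hand":1},{"slide":[0.33,0,-0.85],"delta_rot":[0,8,0],"hand":1},{"slide":[0.33,0,-0.85],"delta_rot":[0,8,0],"hand":1}]}}

```text
time: 11.4
ee_pos: [526.3, -171.1, 54.4]
ee_rot: [-3.137, -0.017, -0.078]
force: [-3.2, -1.0, 0.5]
finger_gap: 11.5
```

```bash
python3 tip.py
```

```text
11.6 tcp [ 526.04 -171.1    54.55] F [-2.43 -0.33 -0.72] M [-0.05  0.59 -0.  ] gap 11.7
tab_tip [-59.6   0.3  33.2] origin [-0.7  0.3 36.2] rear [44.2  0.3 38.5] tilt 2.9
```

>>> {"op": "apply_moves", "data": {"rows": [{"slide":[0.04,0,-0.15],"delta_rot":[0,1.5,0],"hand":1},{"slide":[0.08,0,-0.28],"delta_rot":[0,3,0],"hand":1},{"slide":[0.08,0,-0.35],"delta_rot":[0,3.3,0],"hand":1},{"slide":[0.08,0,-0.35],"delta_rot":[0,3.3,0],"hand":1},{"slide":[0.08,0,-0.35],"delta_rot":[0,3.3,0],"hand":1}]}}

```text
time: 12.1
ee_pos: [528.3, -171.1, 51.8]
ee_rot: [-3.138, -0.017, 0.006]
force: [-0.3, 0.3, -1.5]
finger_gap: 11.5
```

```bash
python3 tip.py; python3 look.py 6
```

```text
12.3 tcp [ 528.18 -171.2    51.99] F [ 0.1   0.31 -1.04] M [ 0.01  0.07 -0.02] gap 11.6
tab_tip [-58.6   0.2  34.3] origin [ 0.4  0.2 34.1] rear [45.4  0.2 34. ] tilt 0.3
12.3 [ 528.1 -171.3   52.1] [[1.0, 0.011, -0.004], [0.011, -1.0, 0.003], [-0.004, -0.003, -1.0]] 11.638770338352247 [ 0.02097205  0.57214162 -1.37690385]
wrist blue 6769 [334.06382036 220.6726252 ] tool-frame p1,p50,p99 [[-17.5, -37.4, -13.7], [10.3, 4.6, 11.2], [34.9, 39.8, 13.0]]
```

View pics/c6.png

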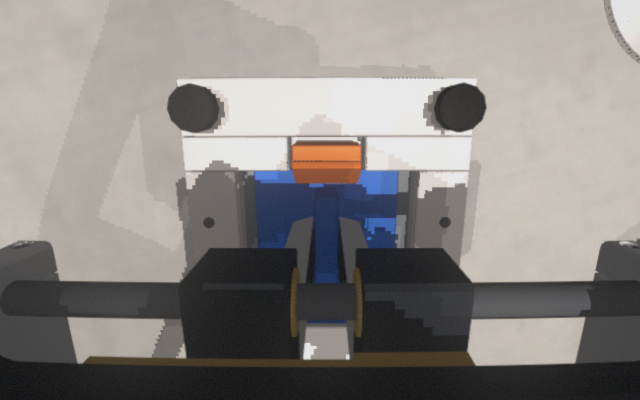

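The wrist view shows the orange catch at (327,162), reaching down to row 183, over the door's rear edge at row 170. The catch force is gone and the tilt is 0.3°, so it has snapped in. Next I'll press lightly, open partway, as the bay is narrow, and lift off.

>>> {"op": "apply_moves", "data": {"rows": [{"slide":[0,0,-0.05],"delta_rot":[0,0,0],"hand":1},{"slide":[0,0,-0.1],"delta_rot":[0,0,0],"hand":1},{"slide":[0,0,-0.1],"delta_rot":[0,0,0],"hand":1},{"slide":[0,0,0],"delta_rot":[0,0,0],"hand":0.7},{"slide":[0,0,0],"delta_rot":[0,0,0],"hand":0.4}]}}

```text
time: 12.95
ee_pos: [527.8, -171.3, 51.9]
ee_rot: [-3.138, -0.017, 0.007]
force: [-0.4, 0.5, 0.4]
finger_gap: 19.0
```

>>> {"op": "apply_moves", "data": {"rows": [{"slide":[0,0,0],"delta_rot":[0,0,0],"hand":0.35},{"slide":[0,0,0],"delta_rot":[0,0,0],"hand":0.35},{"slide":[0,0,0],"delta_rot":[0,0,0],"hand":0.35},{"slide":[0,0,0.5],"delta_rot":[0,0,0],"hand":0.35},{"slide":[0,0,1.5],"delta_rot":[0,0,0],"hand":0.35}]}}

```text
time: 13.45
ee_pos: [527.0, -170.9, 66.4]
ee_rot: [-3.137, -0.017, 0.011]
force: [0.2, 0.5, -0.5]
finger_gap: 30.9
```

>>> {"op": "apply_moves", "data": {"rows": [{"slide":[0,0,2],"delta_rot":[0,0,0],"hand":0.35},{"slide":[0,0,5],"delta_rot":[0,0,0],"hand":0.35},{"slide":[0,0,9],"delta_rot":[0,0,0],"hand":0.35},{"slide":[0,0,13],"delta_rot":[0,0,0],"hand":0.35},{"slide":[0,0,15],"delta_rot":[0,0,0],"hand":0.35}]}}

```text
time: 13.95
ee_pos: [529.1, -171.8, 222.7]
ee_rot: [-3.142, -0.017, -0.004]
force: [-0.9, 0.2, -0.1]
finger_gap: 30.5
```

>>> {"op": "apply_moves", "data": {"rows": [{"slide":[0,0,1],"delta_rot":[0,0,0],"hand":0.35},{"slide":[0,0,1],"delta_rot":[0,0,0],"hand":0.35},{"slide":[0,0,1],"delta_rot":[0,0,0],"hand":0.35},{"slide":[0,0,1],"delta_rot":[0,0,0],"hand":0.35},{"slide":[0,0,1],"delta_rot":[0,0,0],"hand":0.35}]}}

```text
time: 14.45
ee_pos: [527.0, -170.9, 224.9]
ee_rot: [-3.137, -0.017, 0.013]
force: [1.1, 0.3, -0.4]
finger_gap: 30.7
```

```bash
python3 - <<'E'
from h import *
o=get_obs();print(o['time'],o['ee_pos'].round(1),o['finger_gap'],o['force'].round(1))
w=snap('wrist','w7.png')
b=max(blobs(mask(w['p'],(100,120,30),(125,255,255))),key=lambda t:t[0]); ys,xs=np.nonzero(b[2]); px=np.c_[xs,ys]
S=R.from_euler('z',0.6,degrees=True); Q=S.inv().apply(bydepth(w,px)-[519.5,-172.4,0])
r=(Q[:,2]>58)&(Q[:,2]<72); p=(Q[:,2]>34)&(Q[:,2]<48)&(abs(Q[:,0])<48)&(abs(Q[:,1])>9)
print('rib',np.percentile(Q[r],[1,50,99],axis=0).round(1).tolist(),'plate',np.percentile(Q[p],[1,50,99],axis=0).round(1).tolist())
print('plane',np.linalg.lstsq(np.c_[Q[p,:2],np.ones(p.sum())],Q[p,2],rcond=None)[0].round(4))
E
```

```text
14.45 [ 527.  -170.9  224.9] 30.726312167388908 [ 1.1  0.3 -0.4]
rib [[-23.1, -5.1, 61.4], [-5.1, 0.1, 63.6], [17.3, 6.3, 65.2]] plate [[-46.3, -37.7, 37.4], [-17.7, -9.7, 39.7], [9.9, 38.2, 41.7]]
plane [ 9.70000e-03 -9.00000e-04  3.98941e+01]
```

View pics/w7.png

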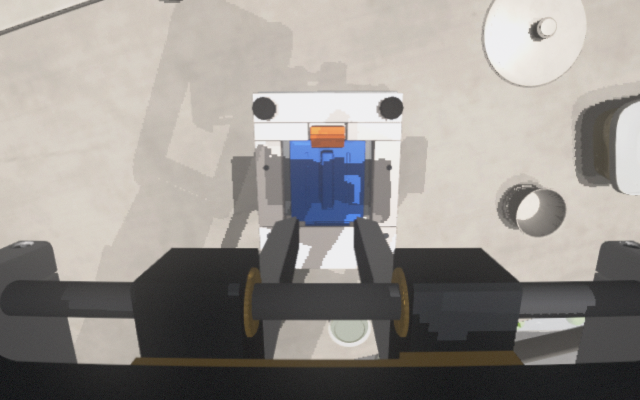

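The door lies flat: plate top at z 39.9 mm (34 + 6 expected), slope 0.01. The rear is under the catch at (327,135), the front is under the bar at about row 225, and the gripper is well clear. Handing in.

```bash
python3 -c "
from station import close_job; print(close_job())"
```

```text
the job is handed in; nothing more can be done
None
```

The battery door is snapped into the scale and lies flat, and I handed the job in at about 14.5 s of the 42 s allowed. I gripped it by the rib, hooked the tab 10.7 mm under the bar at 22° tilt, swung the rear down past the catch, then let go and lifted clear.

**Last checks:**
- **Door height and tilt:** after I let go, the wrist camera gave the plate top at z 39.9 mm (40 expected) with a slope of 0.01 rad.
- **Position:** just before I let go, the arm's pose put the door's origin at scale (0.4, 0.2, 34.1) mm, the tab tip at x -58.6 mm and the rear edge at z 34.0 mm.
- **Catch:** the last picture shows the orange catch over the door's rear edge. Its push on the door, about 2.4 N, had dropped to nothing by the time the door was flat.
- **Bystanders:** the arm never went near the pot lid or the timer. I did not measure their positions again at the end.

**Disagreements:**
- **Carry to the scale:** the arm stopped about 6 mm short in y, which I corrected before lowering the door.
- **Last camera check:** the wrist camera's colour mask caught only part of the rib and plate (rib out to x 17 mm instead of 35), so the door's x position rests on the arm's pose reading.

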